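Set the inspection lamp's sliding leg to its mark and cam it shut

ROBOT

A 6-joint arm with a two-finger parallel gripper is mounted at the origin on the work surface. World frame = base frame: x ahead of the robot, y to its left, z up, the work surface at z = 0. Lengths are in m, angles in rad, forces in N, time in s.
With the tool pointing down it reaches from about 0.35 to 0.85 m from the base axis. Payload 8.1 kg.
Tool frame: the origin (TCP) lies at the very end of the fingers, on their centre line; the grasp point (between the pads) lies robot.tcp_to_grasp behind it (robot.tcp_to_grasp is the distance from the TCP to the grasp point, in m); z points along the fingers, y is the line along which they close (so a half turn about z gives the same grasp; the last joint's range is limited). The gripper opens to 93 mm and grips with 3 to 60 N. Pads are 15 mm wide; open, the fingers measure 128 mm over their backs; the gripper's body (75 mm by 188 mm) begins 65 mm behind the grasp point.
Start: joints at [-1.406, 0.13, 1.488, -0, 1.523, -0.085], TCP at [0.148, -0.581, 0.219] pointing down, gripper open.
Joint ranges: [-2.96, 2.96], [-0.89, 2.26], [0.02, 2.5], [-1.34, 4.48], [0, 2.73], [-2.66, 2.66]. Speed limits (rad/s): [2.39, 2.39, 2.79, 3.14, 3.14, 3.14].

INTERFACE

Orientations are given as a rotation vector (axis times angle).
In Python, from plant import robot gives the robot as it stands. The module is installed in compiled form; this text tells all that it offers.
- The arm moves only by the shell command python3 -m pendant 'ROWS' [FORCE]. ROWS is JSON, a list that holds one entry, the list of rows, each a list of 5 numbers: the opening, from 0 (shut) to 1 (fully open), then the shift along the tool's x, y, z in cm, then the turn about the tool's z in degrees. In form: [[[fingers, x, y, z, roll], ...]]. A call has 1 to 8 rows; each row shifts and turns the commanded pose from where the row before left it, along the tool's axes as they then stand; what a row does not reach is not made up. A row lasts 1/10 s, in which the tool goes at most 50 mm and 8.59 degrees, less where a joint would pass 70% of its speed; a pose out of reach is approached as far as the arm can. A call is refused whole if a number of a shift passes 5 or a number of a turn 8.59, either way. A call with a gripper value outside its range is refused whole. The fingers move at their own pace and stop on an object; FORCE is the grip in N (left out, the last holds). Time passes only in rows, so rows that do not move let the fingers close. It gives the time, the measured TCP pose, the force, the opening and the grip force at its end, in the units of the state.
- robot.read_state(): the state, without advancing time (a new reading comes with each control period).
- robot.read_camera(name): name is "side" or "top"; returns a dict with "img" (420x560x3 uint8, blue, green, red), "K" (3x3 intrinsics, pixels), "pose" (4x4, takes a point from camera to world coordinates). Camera axes: x right, y up, looking along -z (the intrinsics and any distortion apply to the point x, -y, -z); pixel columns grow to the right and rows downward; lengths in m; the calibration is good to about 2 mm. A picture is of the moment at which its call begins. There is no depth.
- robot.close_job(): hands the job in; it is judged then, once.
The state is a dict: "t": time; "q": joint angles; "dq": joint speeds; "joint_torque": joint torques, N m; "tool_pos": TCP position; "orientation": TCP orientation; "force": force on the tool from outside, world axes, zero at the start; "wrist_torque": the same for the moment, N m; "opening": finger opening in m; "gripper_force": force on a finger pad.
Only numpy, scipy, OpenCV 4.12 (cv2) and the standard library are available. Lean on these libraries where they do the work, as an engineer would, in place of code of your own. Each camera call takes 0.05 s, during which the arm holds its last target. There are 200 camera calls.

TASK

Lift the grey resin figurine out of the top parts tray and stand it gently upright inside the printed circle on the lamp stand's round stage. Then take hold of the lamp's sliding leg by its ribbed bar, lower it until the bottom edge of its collar meets the top of the orange tape mark on the post, and while holding it there squeeze the red cam lever fully closed against the bar. Finish still holding the bar and closed lever in the grip with the leg at its mark, and leave the black plinth, the tweezers and the jar where they are.

Things in the scene. Friction and masses are not known exactly. Their poses are not given: they have to be found in the camera images.
- figurine: Grey cast-resin wizard, 40 g, 68 mm tall, standing in one of the top tray's two compartments; round base 30 mm across, 4 mm thick, then a nearly cylindrical robe, 23 mm across low down, 20 mm across from 28 to 38 mm up; grip it from any side about 26 mm above its underside. Origin: centre of its underside; z up.
- trays: Fixed stack of three clear parts trays, 140 (x) by 200 (y) by 96 mm. Origin: centre of the underside. Only the top tray is open: floor at 67 mm, 3 mm walls to 96 mm, a 3 mm cross wall along x through the middle making two compartments 134 (x) by 95 (y) mm, centred 49 mm to +y and -y. The figurine stands in one, the plinth in the other.
- plinth: Bystander, leave alone: black plastic plinth, 36 mm across and 13 mm tall, 30 g, in the other compartment of the top tray. Origin: centre of its underside.
- stand: Inspection-lamp stand, fixed. Grey base plate 12 mm thick, -100 to +50 mm in x, -250 to +90 mm in y. Origin: on the shelf under the axis of its upright steel post (16 mm thick, 210 mm high); z up. The leg slides up and down the post without turning, its axes parallel to the stand's. Its bar and lever point to the stand's -x, towards the robot.
- stage (a point): Centre of the top of the stand's round white stage, 28 mm above the shelf, 90 mm across, 45 mm to -x and 200 mm to -y of the post. A thin black circle 56 mm across is printed round this point; the figurine's whole base belongs inside it.
- leg: Sliding leg on the post: dark collar 36 mm across, 34 mm tall, a 24 mm tube above, a lamp head at the top (x -5 to +55, y -70 to -25, z 85 to 160 mm: keep clear). Origin: post's axis, collar's lower edge. 0.31 kg. Starts 25 to 85 mm above the mark, lever open. A bushing drags 4 N, so it stays where left: 1 N pushes it down, 7 N raise it. Closing the lever locks it.
- mark: The length mark: a band of orange tape 8 mm tall round the bare post, below the collar. Origin: on the post's axis at the TOP edge of the band. The leg is right when the collar's lower edge (origin of body leg) is level with it.
- bar_grip (a point): Middle of the leg's rigid grip bar (dark, black ribs, fixed to the collar), 88 mm to -x and 10 mm to -y of the post's axis, 17 mm above the collar's edge. The bar is 12 mm thick (y), 26 mm tall, and reaches to 118 mm in front of the post. The lever lies on its +y side, at its height. Across both, the fingers here span 60 mm with the lever open (38 mm clear between), 28 mm closed.
- lever (a joint): Angle of the red cam lever: 0 = fully closed beside the bar; starts open, 0.46 to 0.56. It swings level and opens to the stand's +y. At bar_grip it starts to move at 7 N and takes up to 18 N until the cam snaps over centre: pinching bar and lever with 4 or 5 N leaves it open, 25 N closes it. The bar does not yield, so the hand follows 16 mm to the stand's -y.
- lever_tip (a point): Middle of the end of the red lever, 92 mm from its upright pin. The pin lies 26 mm to -x and 10 mm to +y of the post's axis. The lever is straight, 9 mm thick, 22 mm tall; closed, it spans 3 to 12 mm to +y of the post's axis, parallel to the bar.
- tweezers: Bystander, leave alone: stainless tweezers, 125 mm long and 9 mm tall, lying on the blue mat. Origin: middle of the underside.
- varnish: Bystander, leave alone: amber varnish jar with a white cap, 36 mm across and 62 mm tall. Origin: centre of its underside.
- mat: Blue silicone mat, 200 by 150 mm, 3 mm thick, fixed. Origin: centre of its underside.
Mind the look-alikes: they are no part of the job. Leave any blue or pink look-alike of the figurine alone.

How it is judged:
On the way, in this order (a step that is already met when the one before it is completed fails the run):
1. the figurine stands released and upright inside the circle on the stage (horizontal distance between figurine and stage below 0.013 m and z of figurine in the frame of stage between -0.004 and 0.004 m and angle between figurine's own z axis and vertical below 0.15 rad and contact force between the fingers and figurine below 0.05 N and linear speed of figurine below 0.02 m/s), for 0.2 s.
2. the leg is held by its bar at the mark, the lever still open (z of leg in the frame of mark between -0.004 and 0.003 m and contact force between the fingers and leg_bar above 0.8 N and value of joint lever above 0.3 rad), for 0.2 s.
At the end, for the whole second after the job is handed in: Collar edge level with the tape's top (at most 3 mm above, 4 mm below), cam lever closed (under 0.06 rad), leg still, fingers gripping the bar (over 2 N); figurine upright (0.15 rad) and at rest on the stage, within 13 mm of the circle's centre (horizontal distance between figurine and stage below 0.013 m and z of figurine in the frame of stage between -0.004 and 0.004 m and angle between figurine's own z axis and vertical below 0.15 rad and linear speed of figurine below 0.02 m/s and z of leg in the frame of mark between -0.004 and 0.003 m and value of joint lever below 0.06 rad and contact force between the fingers and leg_bar above 2 N and linear speed of leg below 0.01 m/s); the arm keeps its last pose, push and grip.
It fails at once if the plinth, the tweezers or the jar is moved by more than 20 mm (distance of any of plinth, tweezers, varnish from where it was at the start of the episode above 0.02 m).
It fails at once if the figurine is dropped onto the stage from more than 12 mm up (horizontal distance between figurine and stage below 0.06 m and z of figurine in the frame of stage above 0.012 m and contact force between the fingers and figurine below 0.01 N).
It also fails if it takes over 64 s, if anything falls off the work surface, if the arm or the gripper's body presses on something with over 40 N, if the wrist force passes 120 N, or if a joint passes its speed limit or range.

## Working session

There is one attempt and no reset: what is moved stays moved. The work goes in short steps, Python scripts to look and compute and a shell command to move; the robot and the scene stay as the last step left them, time stands still between calls to the robot, and variables do not carry over. Pictures are saved under pics/ and viewed, at most 10 in all, crops included, and the job is handed in when it is done.

```bash
mkdir -p pics; cat > h.py <<'E'
import numpy as np, cv2
from plant import robot
def cam(n,save=None):
    c=robot.read_camera(n)
    if save: cv2.imwrite('pics/'+save,c['img'])
    return c
def ray(c,u,v):
    K=c['K'];P=np.array(c['pose']);d=np.linalg.inv(K)@[u,v,1.];d=np.array([d[0],-d[1],-d[2]])
    return P[:3,3],P[:3,:3]@d
def onz(c,u,v,z):
    o,d=ray(c,u,v);return o+d*(z-o[2])/d[2]
def proj(c,p):
    P=np.array(c['pose']);q=P[:3,:3].T@(np.array(p)-P[:3,3]);q=c['K']@[q[0],-q[1],-q[2]];return q[:2]/q[2]
E
python3 - <<'E'
from h import *
np.set_printoptions(precision=4,suppress=True)
for n in('side','top'):
    c=cam(n,n+'0.png');print(c['K'],c['pose'],[k for k in c])
s=robot.read_state();print(s,robot.tcp_to_grasp)
E
```

```text
[[502.5177   0.     289.7998]
 [  0.     502.5177 213.6777]
 [  0.       0.       1.    ]] [[ 0.9547  0.176  -0.24    0.2346]
 [-0.2973  0.5234 -0.7985 -0.8757]
 [-0.0149  0.8337  0.552   0.7497]
 [ 0.      0.      0.      1.    ]] ['img', 'K', 'pose']
[[419.8089   0.     276.0412]
 [  0.     419.8089 206.5048]
 [  0.       0.       1.    ]] [[-0.0239  0.9832 -0.1808  0.3233]
 [-0.9991 -0.0298 -0.0303  0.0335]
 [-0.0352  0.1799  0.9831  1.2541]
 [ 0.      0.      0.      1.    ]] ['img', 'K', 'pose']
{'t': 0.1, 'q': array([-1.4064,  0.1311,  1.4892,  0.    ,  1.523 , -0.0855]), 'dq': array([ 0.0003, -0.0007, -0.0033, -0.0009, -0.0001,  0.0001]), 'joint_torque': array([  0.0015, -56.134 , -49.3096,   0.0771,   0.0291,  -0.    ]), 'tool_pos': array([ 0.1483, -0.5809,  0.2177]), 'orientation': array([-3.1155, -0.3912,  0.0001]), 'force': array([-0.5703, -0.3007, -0.0949]), 'wrist_torque': array([-0.0537,  0.0461, -0.0033]), 'gripper_force': 0.0, 'opening': 0.0930315286296541} 0.0188
```

View pics/side0.png

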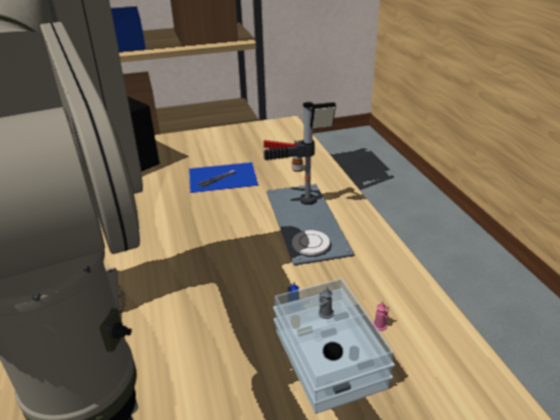

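View pics/top0.png

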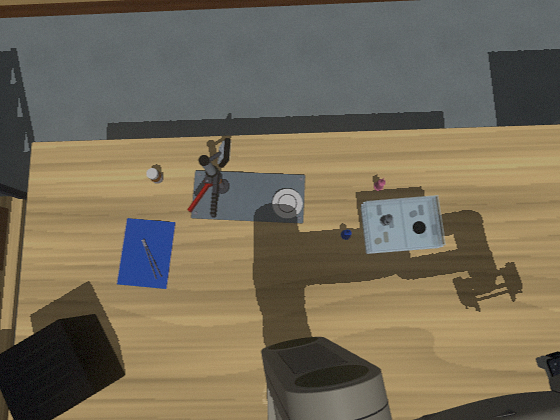

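The side view shows the grey figurine at about (326,303), the plinth at (333,351), the stage at (312,242), and the post at (308,150–200) with the bar and lever at (288,150). In the top view the figurine is near (387,220), the stage at (287,203), and the bar and lever at (205,195).

```bash
python3 - <<'E'
import cv2,numpy as np
s=cv2.imread('pics/side0.png');t=cv2.imread('pics/top0.png')
f=lambda im,x,y,w,h:cv2.resize(im[y:y+h,x:x+w],(400,300),interpolation=cv2.INTER_CUBIC)
o=np.vstack([np.hstack([f(s,250,95,160,120),f(s,260,225,160,120)]),np.hstack([f(t,180,125,160,120),f(t,330,165,120,90)])])
cv2.imwrite('pics/crop1.png',o)
E
```

```text
(no output)
```

View pics/crop1.png

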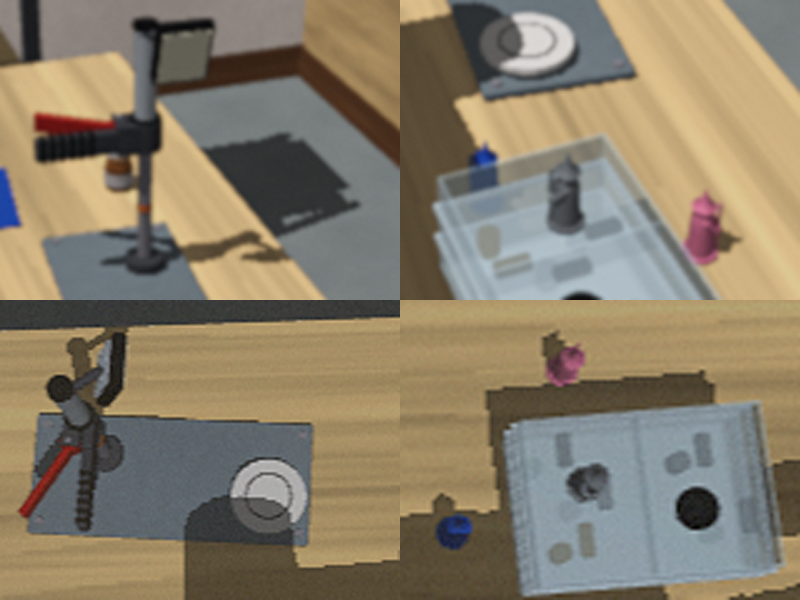

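The crop shows the tape at side px (307.6,178), the stage centre at side (311.6,241.8) and top (287.2,203), and the figurine's base centre at side (326.4,315.4).

```bash
python3 - <<'E'
from h import *
np.set_printoptions(precision=4,suppress=True)
s=cam('side');t=cam('top')
print('stage',onz(s,311.6,241.8,.028),onz(t,287.2,203,.028))
for im,c,roi in((s['img'],s,(290,228,335,258)),(t['img'],t,(265,180,310,222))):
    g=im[roi[1]:roi[3],roi[0]:roi[2]].astype(int); sat=g.max(2)-g.min(2); m=((sat<22)&(g.min(2)>85)).astype(np.uint8)
    ct=max(cv2.findContours(m,0,1)[0],key=cv2.contourArea);e=cv2.fitEllipse(cv2.convexHull(ct));u=e[0][0]+roi[0],e[0][1]+roi[1];print('ell',u,e[1:],onz(c,*u,.028))
cs=[(180+x/2.5,125+(y-300)/2.5) for x,y in((40,413),(312,425),(305,546),(27,533))]
C=[onz(t,*u,.012)[:2] for u in cs];print('plate',C)
for a,b in((0,1),(3,2)): d=C[a]-C[b];print('y-axis',np.degrees(np.arctan2(d[1],d[0]))-90,np.linalg.norm(d))
print('fig base',onz(s,326.4,315.4,.067),'head',onz(s,327.2,288.2,.135),'topmid',onz(t,385.5,220.5,.11))
for z in(.067,.1,.135): print(proj(t,[*onz(s,326.4,315.4,.067)[:2],z]))
# orange tape, red lever side and top
h=cv2.cvtColor(s['img'],cv2.COLOR_BGR2HSV)
sub=h[150:200,295:320]; 
m=(sub[...,0]>5)&(sub[...,0]<16)&(sub[...,1]>150);y,x=np.nonzero(m);print('tape px',[(a+295,b+150) for a,b in zip(x,y)])
for r in range(150,190): print(r,s['img'][r,306:311].tolist())
E
```

```text
stage [0.5616 0.0351 0.028 ] [0.5583 0.0379 0.028 ]
ell (315.38665771484375, 242.47226905822754) ((43.145790100097656, 47.5182991027832), 52.415321350097656) [0.5693 0.0297 0.028 ]
ell (286.4593925476074, 194.71155834197998) ((42.00804901123047, 56.93106460571289), 143.4774169921875) [0.5836 0.0393 0.028 ]
plate [array([0.6728, 0.3156]), array([ 0.6465, -0.0181]), array([ 0.4981, -0.0044]), array([0.5236, 0.3298])]
y-axis -4.505868392928079 0.334724777961295
y-axis -4.362309972584939 0.33515140964907514
fig base [ 0.4936 -0.2411  0.067 ] head [ 0.4934 -0.2409  0.135 ] topmid [ 0.4858 -0.2292  0.11  ]
[386.1865 219.8552]
[388.8537 218.0758]
[391.851  216.0762]
tape px [(np.int64(300), np.int64(159)), (np.int64(295), np.int64(160)), (np.int64(296), np.int64(160)), (np.int64(297), np.int64(160)), (np.int64(298), np.int64(160)), (np.int64(299), np.int64(160)), (np.int64(300), np.int64(160)), (np.int64(301), np.int64(160)), (np.int64(295), np.int64(161)), (np.int64(296), np.int64(161)), (np.int64(297), np.int64(161)), (np.int64(298), np.int64(161)), (np.int64(299), np.int64(161)), (np.int
[... 3049 characters left out ...]
, [92, 122, 139]]
181 [[85, 86, 92], [72, 68, 71], [63, 59, 63], [66, 71, 79], [95, 124, 140]]
182 [[89, 88, 92], [80, 75, 75], [69, 64, 64], [68, 73, 79], [95, 124, 141]]
183 [[90, 89, 94], [81, 75, 76], [69, 64, 66], [69, 73, 78], [94, 120, 133]]
184 [[90, 89, 94], [80, 75, 76], [70, 65, 66], [67, 68, 72], [92, 105, 112]]
185 [[91, 88, 90], [81, 76, 78], [70, 66, 67], [69, 66, 67], [87, 87, 89]]
186 [[91, 86, 88], [81, 76, 78], [70, 65, 67], [67, 63, 63], [83, 78, 77]]
187 [[91, 86, 87], [81, 77, 79], [70, 65, 68], [67, 62, 63], [84, 79, 76]]
188 [[87, 83, 84], [81, 77, 79], [72, 67, 69], [67, 63, 63], [80, 75, 72]]
189 [[88, 82, 84], [81, 77, 79], [70, 66, 67], [63, 60, 60], [66, 63, 60]]
```

```bash
python3 - <<'E'
from h import *
np.set_printoptions(precision=4,suppress=True)
s=cam('side');t=cam('top')
for n,c,(x0,y0,x1,y1),th in(('top',t,(372,205,404,235),85),('side',s,(312,285,342,322),75)):
    g=cv2.cvtColor(c['img'],7-1)[y0:y1,x0:x1]
    for k in(th-15,th,th+15):
        m=(g<k).astype(np.uint8);nl,l,st,ce=cv2.connectedComponentsWithStats(m);i=1+np.argmax(st[1:,4]);print(n,k,st[i]+[x0,y0,0,0,0],ce[i]+[x0,y0])
    if n=='top':
        for r in g: print(' '.join('%3d'%v for v in r))
for z in(.067,.135):print(z,proj(t,[.4936,-.241,z]),proj(t,[.486,-.232,z]))
E
```

```text
top 70 [380 216   6   9  28] [382.8571 219.1071]
top 85 [380 214  12  11  71] [385.338  218.5634]
top 100 [380 214  12  12  94] [385.6596 219.0213]
144 145 143 144 132 115 111 111 121 137 148 148 147 150 150 150 149 148 150 150 151 149 150 151 151 151 150 150 141 143 151 156
146 147 149 147 128 112 113 113 122 139 152 151 150 154 151 151 152 152 153 152 152 155 155 153 153 153 155 145 143 143 149 155
156 155 151 153 136 113 118 112 126 145 152 153 152 150 152 154 150 155 152 154 152 149 154 155 151 153 156 148 142 138 149 158
152 153 151 156 137 111 112 115 119 139 151 155 150 154 152 154 152 151 150 154 152 152 154 150 152 151 149 149 141 136 146 154
149 150 153 154 139 120 117 112 118 137 156 150 154 156 152 150 153 152 154 154 152 149 152 151 152 153 153 151 148 136 140 154
151 151 153 153 144 123 116 114 112 136 153 155 153 149 157 151 153 153 153 152 155 154 148 152 151 158 151 152 146 136 149 154
154 152 154 154 145 124 114 117 119 135 153 153 152 154 152 152 153 155 152 151 151 153 152 152 152 152 155 152 145 138 144 153
150 148 153 152 144 123 114 114 113 128 145 156 153 153 
[... 2429 characters left out ...]
45 146 149 152 157 153 153 151 154 153 152 154 155 157 155 155 157 153 142
158 155 154 155 155 156 154 156 154 156 151 131 118 119 117 133 148 155 156 156 151 154 153 153 151 153 154 152 152 158 153 144
156 151 156 154 151 156 160 155 155 155 153 131 120 121 119 129 150 153 154 154 156 152 156 156 154 155 155 153 155 155 156 147
154 156 154 154 154 154 156 155 156 154 153 133 121 124 122 126 148 154 157 154 156 155 153 155 156 155 155 155 154 151 156 149
side 60 [327 298   6  17  46] [329.3043 306.587 ]
side 75 [321 297  12  19 123] [327.1545 307.0163]
side 90 [320 296  13  21 197] [326.1777 306.7614]
0.067 [386.1437 219.8732] [383.1333 222.6204]
0.135 [391.8056 216.0953] [388.6213 219.0025]
```

```bash
python3 -m pendant '[[[0.65,0,0,0,-8.5],[0.65,0,0,0,-8.5],[0.65,0,0,0,-8.5],[0.65,0,0,0,-8.5],[0.65,0,0,0,-8.5],[0.65,0,0,0,-8.5],[0.65,0,0,0,-8.5],[0.65,0,0,0,-8.5]]]'; python3 -m pendant '[[[0.65,0,0,0,-6.3],[0.65,0,0,0,-6.4],[0.65,3,3.6,0,0],[0.65,3,3.6,0,0],[0.65,3,3.6,0,0],[0.65,3,3.6,0,0],[0.65,3,3.6,0,0],[0.65,3,3.6,0,0]]]'; python3 -m pendant '[[[0.65,3,3.6,0,0],[0.65,3,3.6,0,0],[0.65,3,3.6,0,0],[0.65,3,3.6,0,0],[0.65,1,1.2,0,0],[0.65,0,0,0,0],[0.65,0,0,0,0]]]'
```

```text
t: 1.1
tool_pos: [0.1484, -0.5813, 0.2186]
orientation: [-2.359, -2.075, -0.0]
force: [-1.2, 0.7, 0.7]
opening: 0.0605
gripper_force: 0.0
t: 1.9
tool_pos: [0.3488, -0.3817, 0.2188]
orientation: [2.122, 2.316, -0.0]
force: [0.7, -0.4, -0.7]
opening: 0.0603
gripper_force: 0.0
t: 2.6
tool_pos: [0.4914, -0.2405, 0.2185]
orientation: [-2.121, -2.317, 0.001]
force: [-0.2, -1.1, -0.4]
opening: 0.0604
gripper_force: 0.0
```

```bash
python3 - <<'E'
from h import *
s=cam('side')['img'];t=cam('top')['img']
f=lambda im,x,y,w,h:cv2.resize(im[y:y+h,x:x+w],(400,400),interpolation=2)
cv2.imwrite('pics/c2.png',np.hstack([f(s,260,220,140,140),f(t,330,150,120,120)]))
E
```

```text
(no output)
```

View pics/c2.png

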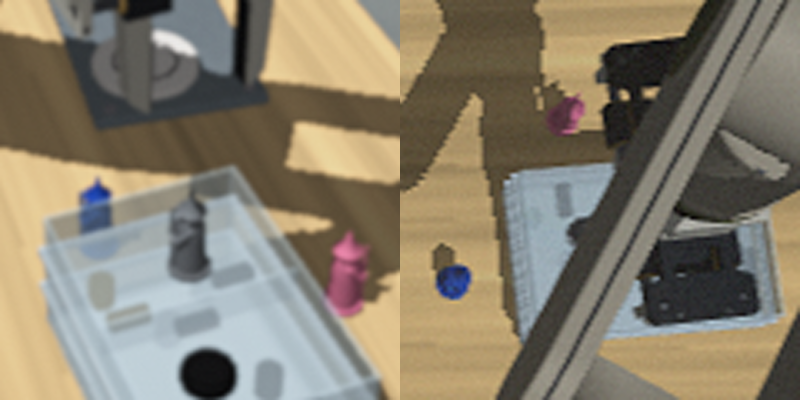

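The side crop shows the figurine clear, with its base centre at about side px (326,314), which agrees with the estimate. I descend and grip.

```bash
python3 -m pendant '[[[0.65,0,0,4,0],[0.65,0,0,4,0],[0.65,0,0,3,0],[0.65,0,0,2,0],[0.65,0,0,1,0],[0.65,0,0,0.4,0],[0.65,0,0,0,0]]]'; python3 -m pendant '[[[0.4,0,0,0,0],[0.3,0,0,0,0],[0.15,0,0,0,0],[0.15,0,0,0,0],[0.15,0,0,0,0],[0.15,0,0,0,0]]]' 8
```

```text
t: 3.4
tool_pos: [0.4917, -0.2408, 0.0751]
orientation: [2.123, 2.315, 0.0]
force: [0.5, 0.4, 0.1]
opening: 0.0609
gripper_force: 0.0
t: 4.0
tool_pos: [0.4921, -0.2401, 0.0749]
orientation: [2.122, 2.316, 0.0]
force: [-0.2, 0.2, 0.8]
opening: 0.0218
gripper_force: 8.0
```

```bash
python3 -m pendant '[[[0.15,0,0,-1,0],[0.15,0,0,-3,0],[0.15,0,0,-3,0],[0.15,0,0,-2,0],[0.15,0,0,-1,0],[0.15,0,0,0,0]]]' 8;  python3 -m pendant '[[[0.15,1.5,0.5,0,0],[0.15,3,1,0,0],[0.15,4,1.3,0,0],[0.15,4,1.3,0,0],[0.15,4,1.3,0,0],[0.15,4,1.3,0,0],[0.15,3,1,0,0],[0.15,2,0.8,0,0]]]'; python3 -m pendant '[[[0.15,1.5,0.5,0,0],[0.15,0,0,0,0],[0.15,0,0,0,0],[0.15,0,0,0,0]]]'; python3 - <<'E'
from h import *
s=cam('side')['img'];t=cam('top')['img']
f=lambda im,x,y,w,h:cv2.resize(im[y:y+h,x:x+w],(400,400),interpolation=2)
cv2.imwrite('pics/c3.png',np.hstack([f(s,240,130,140,140),f(t,230,130,120,120)]))
E
```

```text
t: 4.6
tool_pos: [0.4927, -0.2406, 0.1766]
orientation: [2.12, 2.314, 0.001]
force: [-0.1, -0.1, -0.5]
opening: 0.0219
gripper_force: 8.0
t: 5.4
tool_pos: [0.553, 0.025, 0.1725]
orientation: [-2.118, -2.316, 0.002]
force: [-0.4, -0.3, -0.9]
opening: 0.0216
gripper_force: 8.0
t: 5.8
tool_pos: [0.5575, 0.0359, 0.1742]
orientation: [-2.123, -2.315, 0.001]
force: [-0.9, 0.5, -0.5]
opening: 0.0221
gripper_force: 8.0
```

View pics/c3.png

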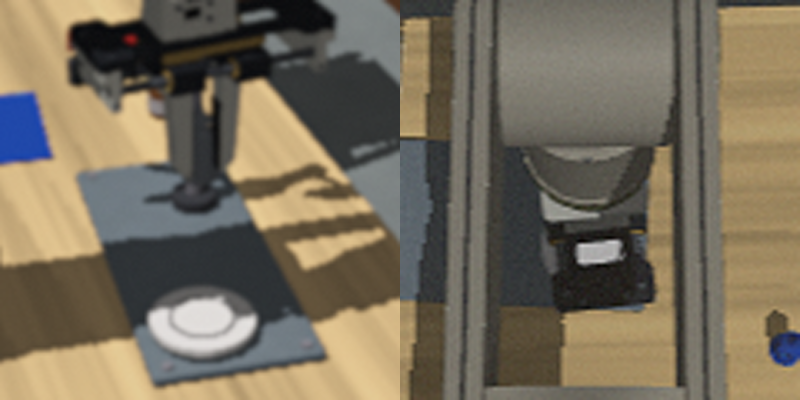

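The crop shows the figurine held upright with its base at side px (308.6,199) and the printed circle's centre at (310.7,241.3).

```bash
python3 - <<'E'
from h import *
s=cam('side');print(onz(s,310.7,241.3,.028),onz(s,308.6,199.3,.167),robot.read_state()['tool_pos'])
E
```

```text
[0.56024603 0.03770997 0.028     ] [0.54402567 0.00865721 0.167     ] [0.55781415 0.0358095  0.1746444 ]
```

```bash
python3 -m pendant '[[[0.15,0,0.15,4,0],[0.15,0,0,4,0],[0.15,0,0,3,0],[0.15,0,0,1.5,0],[0.15,0,0,0.8,0],[0.15,0,0,0,0],[0.15,0,0,0,0],[0.15,0,0,0,0]]]'
```

```text
t: 6.75
tool_pos: [0.561, 0.0369, 0.0436]
orientation: [2.121, 2.315, 0.003]
force: [0.2, 0.2, -0.9]
opening: 0.0219
gripper_force: 8.0
```

```bash
python3 - <<'E'
from h import *
c=cam('side');s=c['img']
for z in(.028,.0357,.0545,.0624,.104):print(z,proj(c,[.561,.0369,z]))
cv2.imwrite('pics/c4.png',cv2.resize(s[170:280,250:370],(720,660)[:1]+(600,),interpolation=2))
E
```

```text
0.028 [311.10850933 241.43208313]
0.0357 [311.13582101 238.84480324]
0.0545 [311.20332324 232.45020707]
0.0624 [311.23204091 229.72973519]
0.104 [311.3868146  215.06777151]
```

View pics/c4.png

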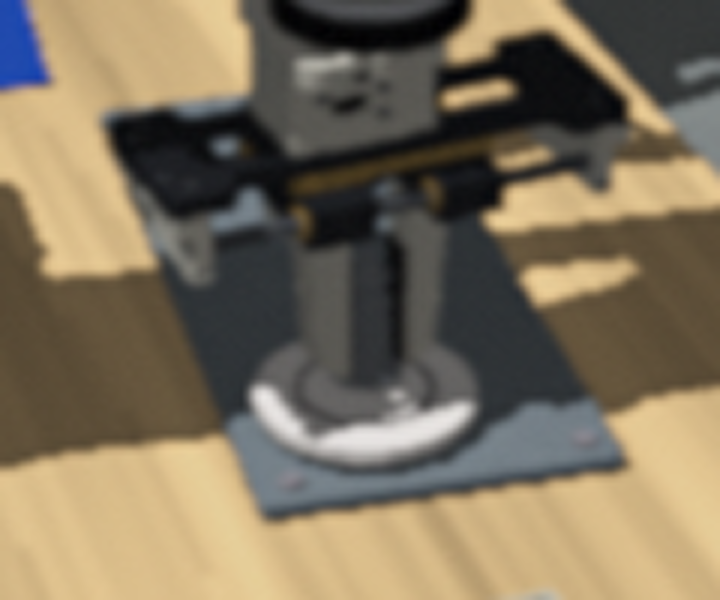

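The base-like spot I picked in the earlier crop was the post's foot flange, not the figurine. Here the base sits over the circle at about px (311,239), as expected, so I lower it the last few millimetres.

```bash
python3 -m pendant '[[[0.15,0,0,0.4,0],[0.15,0,0,0.2,0],[0.15,0,0,0,0],[0.15,0,0,0,0],[0.15,0,0,0,0]]]';python3 -m pendant '[[[0.15,0,0,0.1,0],[0.15,0,0,0,0],[0.15,0,0,0,0]]]'
```

```text
t: 7.3
tool_pos: [0.5596, 0.0369, 0.0358]
orientation: [2.122, 2.316, 0.001]
force: [-0.2, -1.2, 0.8]
opening: 0.0218
gripper_force: 8.0
t: 7.6
tool_pos: [0.5597, 0.0369, 0.0356]
orientation: [2.122, 2.316, 0.0]
force: [-2.9, -0.6, 9.4]
opening: 0.0219
gripper_force: 8.2
```

Contact is made at 9 N. I back off slightly, release gently, and retreat upward.

```bash
python3 -m pendant '[[[0.15,0,0,-0.08,0],[0.15,0,0,0,0],[0.26,0,0,0,0],[0.32,0,0,0,0],[0.45,0,0,0,0],[0.6,0,0,0,0],[0.6,0,0,0,0]]]' 4;python3 -m pendant '[[[0.6,0,0,-1,0],[0.6,0,0,-3,0],[0.6,0,0,-4,0],[0.6,0,0,-4,0],[0.6,0,0,-4,0],[0.6,0,0,-4,0],[0.6,0,0,0,0]]]'; python3 - <<'E'
from h import *
c=cam('side');s=c['img'];print(proj(c,[.56,.037,.028]))
cv2.imwrite('pics/c5.png',cv2.resize(s[100:270,220:390],(600,600),interpolation=2))
E
```

```text
t: 8.3
tool_pos: [0.5593, 0.0369, 0.0353]
orientation: [-2.122, -2.316, 0.0]
force: [0.5, -0.5, 0.4]
opening: 0.0494
gripper_force: 0.0
t: 9.0
tool_pos: [0.5629, 0.0368, 0.2441]
orientation: [2.116, 2.31, 0.013]
force: [0.8, -0.4, 0.3]
opening: 0.0558
gripper_force: 0.0
[310.70092321 241.48733685]
```

View pics/c5.png

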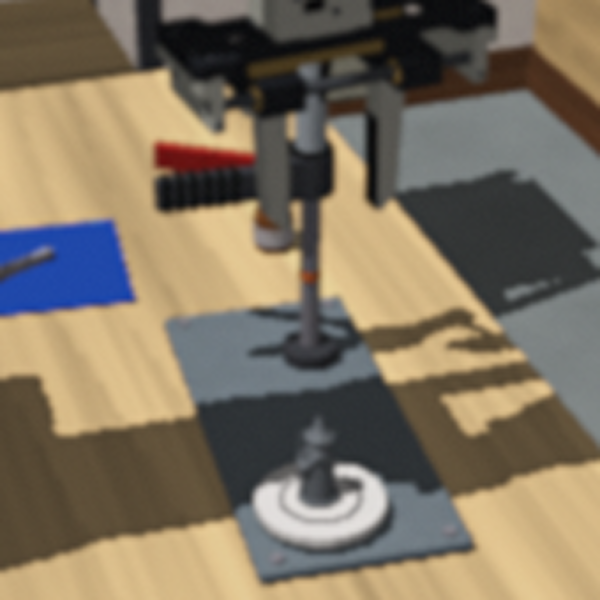

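The figurine stands upright and centred in the circle, with its base at about (310.7,240). Next I work out the leg, mark and lever positions.

```bash
python3 - <<'E'
from h import *
np.set_printoptions(precision=4,suppress=True)
s=cam('side');t=cam('top')
a=np.radians(-4.4);R=np.array([[np.cos(a),-np.sin(a)],[np.sin(a),np.cos(a)]])
for O in(np.array([.618,.234]),np.array([.6204,.2336])):
    vd=O-np.array(s['pose'])[:2,3];vd/=np.linalg.norm(vd)
    def zat(u,v,r):
        o,d=ray(s,u,v);k=np.dot(O-vd*r-o[:2],vd)/np.dot(d[:2],vd);return o+d*k
    print('tape top',zat(307.7,176.4,.008),'bottom',zat(307.7,180,.008),'collar',zat(307.7,156.3,.018),'foot c',onz(s,308,199.5,.012))
    zc=zat(307.7,156.3,.018)[2]
    W=lambda x,y,z:np.r_[O+R@[x,y],z]
    for n,p in(('barend',W(-.118,-.01,zc+.017)),('barend top',W(-.118,-.01,zc+.03))): print(n,p,'side',proj(s,p),'top',proj(t,p))
    for q in(.46,.51,.56):
        p=W(-.026-.092*np.cos(q),.010+.092*np.sin(q),zc+.028);print('tip',q,p,proj(s,p),proj(t,p))
    print('grip',W(-.088,.014,zc+.017))
im=s['img']
for cx in(306,308):print([int(im[r,cx].sum()) for r in range(150,162)])
E
```

```text
tape top [0.6171 0.2259 0.0959] bottom [0.6171 0.2258 0.085 ] collar [0.6135 0.2165 0.1605] foot c [0.6244 0.2434 0.012 ]
barend [0.4996 0.2331 0.1775] side [262.7567 154.1242] top [212.5757 216.5674]
barend top [0.4996 0.2331 0.1905] side [262.5248 149.454 ] top [211.6499 215.7801]
tip 0.46 [0.5138 0.293  0.1885] [261.9939 139.6693] [188.8572 211.1744]
tip 0.51 [0.5162 0.2969 0.1885] [262.5242 138.9332] [187.3822 210.2892]
tip 0.56 [0.5189 0.3007 0.1885] [263.1346 138.2106] [185.9585 209.331 ]
grip [0.5313 0.2547 0.1775]
tape top [0.6172 0.2262 0.0957] bottom [0.6173 0.2262 0.0847] collar [0.6137 0.2169 0.1603] foot c [0.6244 0.2434 0.012 ]
barend [0.502  0.2327 0.1773] side [263.7231 154.1258] top [212.7457 215.6682]
barend top [0.502  0.2327 0.1903] side [263.4968 149.4571] top [211.8225 214.8708]
tip 0.46 [0.5162 0.2926 0.1883] [262.9272 139.675 ] [189.0418 210.2731]
tip 0.51 [0.5186 0.2965 0.1883] [263.4547 138.9391] [187.5676 209.3888]
tip 0.56 [0.5213 0.3003 0.1883] [264.0624 138.2167] [186.1446 208.4316]
grip [0.5337 0.2543 0.1773]
[105, 103, 102, 98, 98, 97, 125, 179, 208, 209, 210, 208]
[106, 103, 104, 105, 101, 99, 119, 148, 167, 171, 170, 170]
```

```bash
python3 -m pendant '[[[1,0,0,0,-8.5],[1,0,0,0,-8.5],[1,0,0,0,-8.5],[1,0,0,0,-8.5],[1,0,0,0,-8.5],[1,0,0,0,-8.5],[1,0,0,0,-8.5],[1,0,0,0,-8.5]]]';  python3 -m pendant '[[[1,0,0,0,-6.3],[1,0,0,0,-6.3],[1,3,0,0,0],[1,3.5,0,0,0],[1,0,2,0,0],[1,0,4,0,0],[1,0,4,0,0],[1,0,4,0,0]]]'; python3 -m pendant '[[[1,0,4,0,0],[1,0,2.5,0,0],[1,0,1,0,0],[1,-1,0,0,0],[1,-1.1,0,0,0],[1,0,0,0,0],[1,0,0,0,0],[1,0,0,0,0]]]'
```

```text
t: 9.95
tool_pos: [0.5581, 0.0369, 0.233]
orientation: [-0.454, -3.105, 0.001]
force: [-0.4, -0.3, -0.2]
opening: 0.0927
gripper_force: 0.0
t: 10.75
tool_pos: [0.5041, 0.1824, 0.2334]
orientation: [-0.121, -3.136, 0.002]
force: [0.2, -0.9, 0.2]
opening: 0.093
gripper_force: 0.0
t: 11.55
tool_pos: [0.5322, 0.2537, 0.2355]
orientation: [-0.122, -3.139, 0.0]
force: [0.0, 0.5, 0.8]
opening: 0.093
gripper_force: 0.0
```

```bash
python3 -m pendant '[[[1,0,0,2,0],[1,0,0,1.5,0],[1,0,0,1,0],[1,0,0,0.5,0],[1,0,0,0,0],[1,0,0,0,0]]]'; python3 - <<'E'
from h import *
s=cam('side')['img'];t=cam('top')['img']
f=lambda im,x,y,w,h:cv2.resize(im[y:y+h,x:x+w],(400,400),interpolation=2)
cv2.imwrite('pics/c6.png',np.hstack([f(s,230,90,120,120),f(t,150,130,120,120)]))
E
```

```text
t: 12.15
tool_pos: [0.5322, 0.2547, 0.1859]
orientation: [0.12, 3.139, 0.0]
force: [-0.3, -0.0, 0.2]
opening: 0.093
gripper_force: 0.0
```

View pics/c6.png

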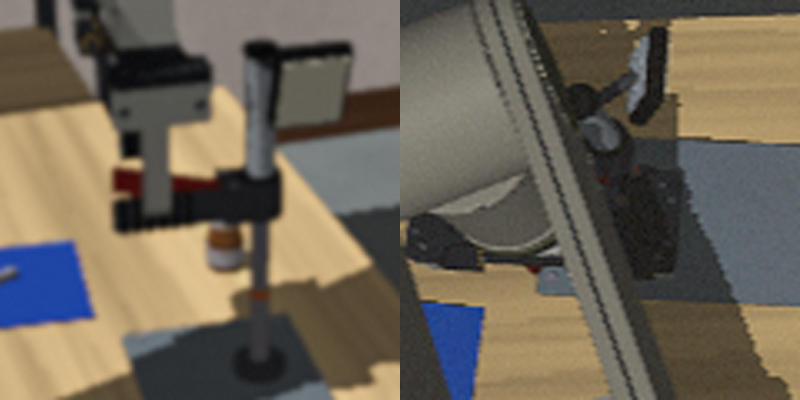

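The side crop shows the near finger just in front of the bar, clear of it, with the collar and tape still visible at (309,156) and (308,177). I go down and pinch lightly.

```bash
python3 -m pendant '[[[1,0,0,1,0],[1,0,0,1,0],[1,0,0,0.7,0],[1,0,0,0,0],[1,0,0,0,0]]]' 4; python3 -m pendant '[[[0.8,0,0,0,0],[0.7,0,0,0,0],[0.6,0,0,0,0],[0.5,0,0,0,0],[0.5,0,0,0,0],[0.5,0,0,0,0]]]' 4
```

```text
t: 12.75
tool_pos: [0.5316, 0.2545, 0.1579]
orientation: [-0.12, -3.138, 0.001]
force: [1.0, -0.0, 0.4]
opening: 0.0928
gripper_force: 0.0
t: 13.35
tool_pos: [0.5318, 0.2566, 0.159]
orientation: [0.119, 3.139, 0.005]
force: [-1.6, 8.5, -1.1]
opening: 0.0736
gripper_force: 3.1
```

The +y finger met the lever first, so the hand is about 7 mm too far to -y. I open slightly, shift, and re-pinch.

```bash
python3 -m pendant '[[[0.95,0,0,0,0],[0.95,0,0,0,0],[0.95,0,0.4,0,0],[0.95,0,0.3,0,0],[0.95,0,0,0,0],[0.95,0,0,0,0]]]' 4; python3 -m pendant '[[[0.72,0,0,0,0],[0.68,0,0,0,0],[0.65,0,0,0,0],[0.62,0,0,0,0],[0.5,0,0,0,0],[0.5,0,0,0,0]]]' 4
```

```text
t: 13.95
tool_pos: [0.5325, 0.2617, 0.1584]
orientation: [-0.12, -3.139, 0.0]
force: [-0.5, 1.4, 0.7]
opening: 0.0885
gripper_force: 0.0
t: 14.55
tool_pos: [0.5324, 0.2597, 0.1582]
orientation: [-0.122, -3.138, 0.005]
force: [-1.9, -8.0, 1.1]
opening: 0.0703
gripper_force: 4.0
```

```bash
python3 -m pendant '[[[0.5,0,-0.1,0,0],[0.5,0,0,0,0],[0.5,0,0,0,0]]]' 4; python3 -m pendant '[[[0.5,0,-0.1,0,0],[0.5,0,0,0,0],[0.5,0,0,0,0]]]' 4;
```

```text
t: 14.85
tool_pos: [0.5323, 0.259, 0.1582]
orientation: [-0.122, -3.139, 0.004]
force: [-0.5, -6.1, 1.1]
opening: 0.0689
gripper_force: 4.0
t: 15.15
tool_pos: [0.5323, 0.2591, 0.1583]
orientation: [-0.121, -3.139, 0.001]
force: [0.8, -4.7, -0.7]
opening: 0.0687
gripper_force: 4.0
```

```bash
python3 -m pendant '[[[0.5,0,-0.1,0,0],[0.5,0,0,0.5,0],[0.5,0,0,1,0],[0.5,0,0,1,0],[0.5,0,0,1,0],[0.5,0,0,1,0],[0.5,0,0,0.5,0],[0.5,0,0,0,0]]]' 4; cat > m.py <<'E'
from h import *
s=cam('side');im=s['img'].astype(int);O=np.array([.619,.2338]);vd=O-np.array(s['pose'])[:2,3];vd/=np.linalg.norm(vd)
def zat(u,v,r):
    o,d=ray(s,u,v);k=np.dot(O-vd*r-o[:2],vd)/np.dot(d[:2],vd);return (o+d*k)[2]
print('grey',[(r,int(im[r,306:309].sum(1).mean())) for r in range(155,184)])
print('R-B',[(r,int((im[r,306:309,2]-im[r,306:309,0]).mean())) for r in range(170,184)])
for v in np.arange(172,179,.5):print(v,round(zat(307.7,v,.018)-zat(307.7,176.4,.008),4),end='; ')
E
python3 m.py
```

```text
t: 15.95
tool_pos: [0.5321, 0.2587, 0.1072]
orientation: [-0.12, -3.139, -0.0]
force: [4.6, 1.3, -4.9]
opening: 0.0684
gripper_force: 4.7
grey [(155, 258), (156, 256), (157, 261), (158, 267), (159, 261), (160, 225), (161, 143), (162, 74), (163, 66), (164, 76), (165, 79), (166, 79), (167, 78), (168, 77), (169, 79), (170, 78), (171, 73), (172, 76), (173, 84), (174, 121), (175, 158), (176, 172), (177, 161), (178, 150), (179, 154), (180, 165), (181, 168), (182, 167), (183, 169)]
R-B [(170, -3), (171, -3), (172, -2), (173, -3), (174, -2), (175, 0), (176, 14), (177, 42), (178, 62), (179, 50), (180, 18), (181, 0), (182, -2), (183, -2)]
172.0 0.0188; 172.5 0.0173; 173.0 0.0158; 173.5 0.0143; 174.0 0.0128; 174.5 0.0113; 175.0 0.0098; 175.5 0.0083; 176.0 0.0068; 176.5 0.0053; 177.0 0.0038; 177.5 0.0023; 178.0 0.0008; 178.5 -0.0007;
```

```bash
python3 -m pendant '[[[0.5,0,0,0.5,0],[0.5,0,0,0.5,0],[0.5,0,0,0.2,0],[0.5,0,0,0,0],[0.5,0,0,0,0]]]' 4; python3 m.py; python3 - <<'E'
from h import *
s=cam('side')['img'];cv2.imwrite('pics/c7.png',cv2.resize(s[140:210,260:340],(800,600)[:1]+(600,),interpolation=2))
E
```

```text
t: 16.5
tool_pos: [0.5321, 0.2586, 0.096]
orientation: [-0.12, -3.139, 0.0]
force: [2.6, 2.1, -3.5]
opening: 0.0682
gripper_force: 4.3
grey [(155, 255), (156, 257), (157, 260), (158, 263), (159, 260), (160, 260), (161, 265), (162, 274), (163, 267), (164, 218), (165, 129), (166, 66), (167, 64), (168, 78), (169, 76), (170, 78), (171, 78), (172, 78), (173, 78), (174, 78), (175, 78), (176, 77), (177, 91), (178, 122), (179, 149), (180, 166), (181, 169), (182, 169), (183, 169)]
R-B [(170, -2), (171, -2), (172, -3), (173, -2), (174, -2), (175, -3), (176, -2), (177, 13), (178, 40), (179, 42), (180, 17), (181, 0), (182, -2), (183, -2)]
172.0 0.0188; 172.5 0.0173; 173.0 0.0158; 173.5 0.0143; 174.0 0.0128; 174.5 0.0113; 175.0 0.0098; 175.5 0.0083; 176.0 0.0068; 176.5 0.0053; 177.0 0.0038; 177.5 0.0023; 178.0 0.0008; 178.5 -0.0007;
```

View pics/c7.png

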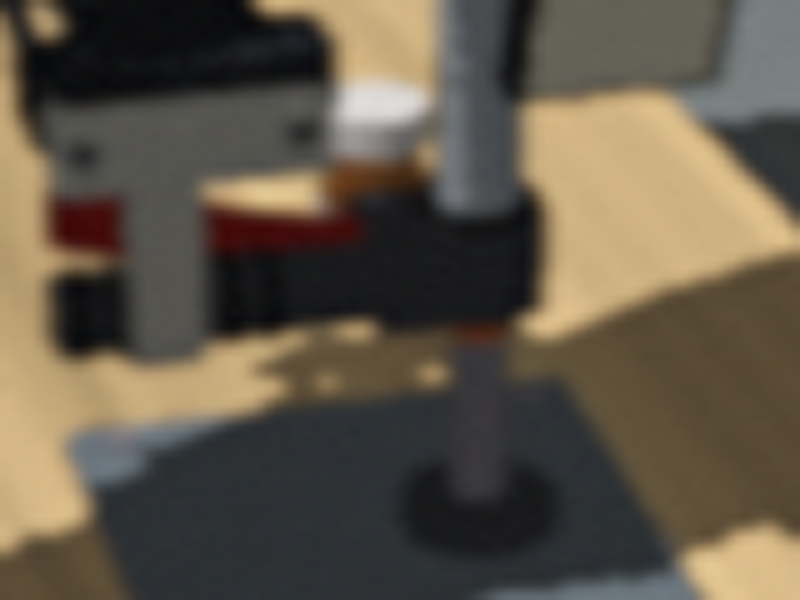

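The crop shows the collar edge partly hiding the tape, with about 60% of the band visible at px (308,179). By geometry that leaves roughly 3 mm to go.

```bash
python3 -m pendant '[[[0.5,0,0,0.15,0],[0.5,0,0,0.15,0],[0.5,0,0,0,0],[0.5,0,0,0,0],[0.5,0,0,0,0],[0.5,0,0,0,0],[0.5,0,0,0,0]]]' 4; python3 m.py
```

```text
t: 17.3
tool_pos: [0.5322, 0.2586, 0.0935]
orientation: [-0.12, -3.139, 0.0]
force: [-1.5, 0.4, 0.8]
opening: 0.0682
gripper_force: 4.0
grey [(155, 256), (156, 255), (157, 256), (158, 257), (159, 257), (160, 257), (161, 264), (162, 273), (163, 272), (164, 247), (165, 187), (166, 105), (167, 57), (168, 68), (169, 77), (170, 77), (171, 78), (172, 79), (173, 76), (174, 76), (175, 78), (176, 77), (177, 76), (178, 100), (179, 138), (180, 166), (181, 170), (182, 169), (183, 168)]
R-B [(170, -2), (171, -2), (172, -2), (173, -2), (174, -2), (175, -3), (176, -3), (177, -1), (178, 15), (179, 29), (180, 15), (181, 1), (182, -2), (183, -2)]
172.0 0.0188; 172.5 0.0173; 173.0 0.0158; 173.5 0.0143; 174.0 0.0128; 174.5 0.0113; 175.0 0.0098; 175.5 0.0083; 176.0 0.0068; 176.5 0.0053; 177.0 0.0038; 177.5 0.0023; 178.0 0.0008; 178.5 -0.0007;
```

```bash
python3 -m pendant '[[[0.5,0,0,0.06,0],[0.5,0,0,0,0],[0.5,0,0,0,0],[0.5,0,0,0,0],[0.5,0,0,0,0]]]' 4; python3 m.py|sed -n 1,2p;  python3 -m pendant '[[[0.68,0,-0.25,0,0],[0.63,0,-0.25,0,0],[0.57,0,-0.25,0,0],[0.52,0,-0.25,0,0],[0.52,0,0,0,0]]]' 30;python3 m.py|sed -n 1,2p
```

```text
t: 17.85
tool_pos: [0.5322, 0.2586, 0.0928]
orientation: [-0.12, -3.139, -0.0]
force: [-1.6, -0.8, 0.8]
opening: 0.0682
gripper_force: 3.9
grey [(155, 256), (156, 257), (157, 257), (158, 257), (159, 258), (160, 258), (161, 265), (162, 273), (163, 271), (164, 258), (165, 220), (166, 135), (167, 67), (168, 64), (169, 76), (170, 80), (171, 76), (172, 78), (173, 79), (174, 78), (175, 78), (176, 77), (177, 75), (178, 91), (179, 125), (180, 155), (181, 167), (182, 169), (183, 169)]
R-B [(170, -2), (171, -2), (172, -2), (173, -2), (174, -2), (175, -2), (176, -3), (177, -2), (178, 10), (179, 19), (180, 9), (181, 0), (182, -2), (183, -1)]
t: 18.4
tool_pos: [0.5313, 0.2491, 0.0928]
orientation: [-0.12, -3.139, -0.001]
force: [-1.1, 3.3, -0.4]
opening: 0.0497
gripper_force: 8.9
grey [(155, 258), (156, 249), (157, 243), (158, 240), (159, 244), (160, 246), (161, 248), (162, 248), (163, 257), (164, 274), (165, 257), (166, 164), (167, 91), (168, 101), (169, 110), (170, 104), (171, 99), (172, 98), (173, 94), (174, 89), (175, 85), (176, 81), (177, 79), (178, 91), (179, 125), (180, 158), (181, 169), (182, 171), (183, 169)]
R-B [(170, -3), (171, -3), (172, -3), (173, -3), (174, -3), (175, -3), (176, -3), (177, -2), (178, 9), (179, 18), (180, 8), (181, 0), (182, -1), (183, -1)]
```

```bash
python3 -m pendant '[[[0.47,0,-0.25,0,0],[0.42,0,-0.25,0,0],[0.37,0,-0.25,0,0],[0.32,0,-0.25,0,0],[0.2,0,0,0,0],[0.2,0,0,0,0],[0.2,0,0,0,0],[0.2,0,0,0,0]]]' 35;python3 m.py|sed -n 1,2p
```

```text
t: 19.25
tool_pos: [0.5295, 0.2379, 0.0926]
orientation: [-0.12, -3.137, 0.003]
force: [-7.1, -1.4, 3.1]
opening: 0.0258
gripper_force: 35.1
grey [(155, 231), (156, 232), (157, 232), (158, 233), (159, 232), (160, 233), (161, 233), (162, 235), (163, 237), (164, 234), (165, 206), (166, 126), (167, 62), (168, 64), (169, 79), (170, 76), (171, 78), (172, 79), (173, 78), (174, 79), (175, 77), (176, 75), (177, 75), (178, 87), (179, 125), (180, 161), (181, 170), (182, 167), (183, 168)]
R-B [(170, -3), (171, -2), (172, -2), (173, -3), (174, -2), (175, -2), (176, -2), (177, -2), (178, 8), (179, 19), (180, 10), (181, 0), (182, -2), (183, -1)]
```

```bash
python3 -m pendant '[[[0.2,0,0,0,0],[0.2,0,0,0,0],[0.2,0,0,0,0]]]' 35; python3 - <<'E'
from h import *
s=cam('side')['img'];cv2.imwrite('pics/c8.png',cv2.resize(s[130:260,250:350],(600,600),interpolation=2))
E
```

```text
t: 19.6
tool_pos: [0.5295, 0.2379, 0.0926]
orientation: [-0.12, -3.137, 0.003]
force: [-7.0, -1.8, 4.6]
opening: 0.0262
gripper_force: 35.1
```

View pics/c8.png

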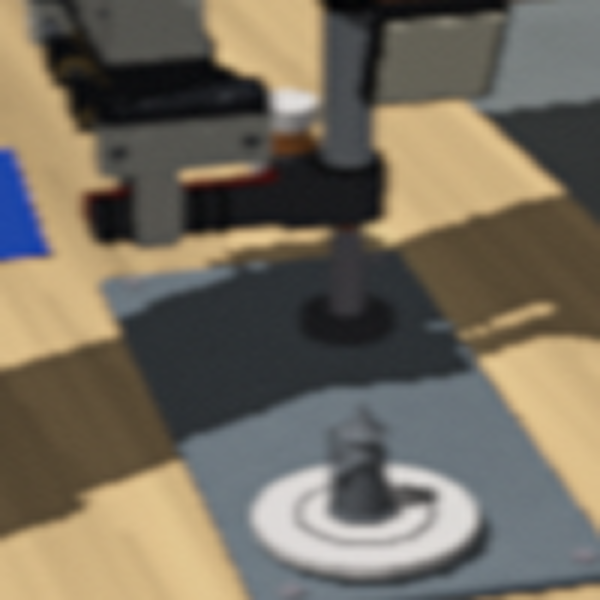

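The lever is closed behind the bar, with only a thin red edge showing at about px (288,160). The collar is at the tape (308,178), and the figurine stands in the circle at about (310,240). I hand in.

```bash
python3 -c "
from plant import robot
print(robot.close_job())"
```

```text
the job is handed in; nothing more can be done
None
```

The job is handed in, with no verdict returned. In the last picture the figurine stands upright inside the circle, the collar edge is within about 1 mm of the tape's top by my estimate, and the lever is closed with the bar and lever still gripped at 35 N.

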